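Uncap the copy lens and try the filter over it

ROBOT

A 6-joint arm with a two-finger parallel gripper is mounted at the origin on the work surface. World frame = base frame: x ahead of the robot, y to its left, z up, the work surface at z = 0. Lengths are in m, angles in rad, forces in N, time in s.
With the tool pointing down it reaches from about 0.375 to 0.9 m from the base axis. Payload 3.1 kg.
Tool frame: the origin (TCP) lies at the centre of the arm's flange, where the gripper is bolted on; the fingertips stand 182 mm ahead of it and the grasp point (between the pads) lies 164 mm ahead of it; z points along the fingers, y is the line along which they close (so a half turn about z gives the same grasp; the last joint's range is limited). The gripper opens to 87 mm and grips with 3 to 60 N. Pads are 19 mm wide; open, the fingers measure 117 mm over their backs; the gripper's body (75 mm by 190 mm) begins 51 mm behind the grasp point.
Start: joints at [1.034, 0.527, 1.433, -0, 1.181, -0.178], TCP at [0.219, 0.585, 0.405] pointing down, gripper open.
Joint ranges: [-3.08, 3.08], [-0.75, 2.2], [0.22, 2.44], [-1.43, 4.57], [0, 2.65], [-2.85, 2.85]. Speed limits (rad/s): [2.79, 2.79, 3.14, 3.14, 3.14, 3.14].

INTERFACE

Orientations are given as a unit quaternion [x, y, z, w].
In Python, from rig import * gives the robot as it stands.
- The arm moves only by the tool move_arm, never from a script. Its argument "commands" is a list that holds one entry, the list of rows, each a list of 6 numbers: the shift along the tool's x, y, z in units of 40 mm (1.0 is 40 mm), then the turn, a rotation vector about the tool's x, y, z in rad. A call has 1 to 12 rows; each row is the pose to reach, as a shift and turn from the pose commanded when the call began, along the tool's axes at that moment; what a row does not reach only later rows make up. A row lasts 1/8 s, in which the tool goes at most 62.5 mm and 10.7 degrees, less where a joint would pass 70% of its speed; a pose out of reach is approached as far as the arm can. A call with a gripper value outside its range is refused whole. "claw" is the closure, from -1 (fully open) to 1 (shut), so that 0 is half open, set as the call begins (left out, the last holds). The fingers move at their own pace and stop on an object; "squeeze" is the grip in N (left out, the last holds). Time passes only in rows, so rows that repeat a pose let the fingers close. It gives the time, the measured TCP pose, the force, the opening and the grip force at its end, in the units of the state.
- get_obs(): the state, without advancing time (a new reading comes with each control period).
- camera(name): name is "side" or "top" or "wrist"; returns a dict with "pixels" (420x560x3 uint8, blue, green, red), "range_z" (420x560 float32, m along the optical axis (not along the pixel's ray), 0 where there is no reading), "camera_matrix" (3x3 intrinsics, pixels), "extrinsics" (4x4, takes a point from world to camera coordinates). Camera axes: x right, y up, looking along -z (the intrinsics and any distortion apply to the point x, -y, -z); pixel columns grow to the right and rows downward; lengths in m; the calibration is good to about 2 mm. A picture is of the moment at which its call begins.
- hand_in(): hands the job in; it is judged then, once.
The state is a dict: "time": time; "q": joint angles; "joint_velocities": joint speeds; "joint_torque": joint torques, N m; "position": TCP position; "tool_rot": TCP orientation; "ft_force": force on the tool from outside, world axes, zero at the start; "moment": the same for the moment, N m; "grip_width": finger opening in m; "grip_force": force on a finger pad.
Only numpy, scipy, OpenCV 4.12 (cv2) and the standard library are available. Lean on these libraries where they do the work, as an engineer would, in place of code of your own. Each camera call takes 0.05 s, during which the arm holds its last target. There are 200 camera calls.

TASK

First lift the loose cap off the standing lens and set it flat, open side down, into the round cap rest. Then swing the filter case's flap all the way up and back so it stays open, pinch the filter plate's pull tab, draw the plate straight out of its slot towards the open front, and hold it level, centred a few centimetres above the bare lens without touching it. Finish while still holding the plate there; leave the lens standing where it is and the other things undisturbed.

Things in the scene. Friction and masses are not known exactly. Their poses are not given: they have to be found in the camera images.
- lens: black camera lens standing upright on the table, front end up: body 62 mm in diameter and 62 mm high, on top of it a front ring 42 mm in diameter and 16 mm high (78 mm in all). Loose, 0.6 kg. Origin: centre of its underside; z up.
- lens_front (a point): centre of the lens's front face, 78 mm above the lens's underside.
- cap: black slip-on lens cap, a round shell open below: outside 50 mm in diameter, 18 mm high, inside 46 mm in diameter and 14 mm deep. It sits loosely over the lens's front ring, its rim 64 mm and its top 82 mm above the table; it lifts straight off. Origin: centre of its lower (open) rim; z up.
- rest: cap rest: shallow round aluminium dish fixed to the table, outside 68 mm, inside 60 mm in diameter, rim 10 mm high, inner floor 4 mm above the table. Origin: centre of its underside.
- case: grey filter case fixed to the table, 135 (x) x 132 (y) x 58 mm high, open front to its -x, roughly towards the robot. Front (x -67 to 7 mm): bay 124 mm wide inside, floor 10 mm above the table, no front wall, under the flap. Rear: fixed roof with a slot 87 mm wide, 8 mm high on the floor, holding the plate's rear half. Origin: centre of its underside; x to its closed back, z up.
- flap (a joint): hinge of the flap over the case's bay: 0 shut, grows as the front edge swings up and back, 2.6 rad at its stop, lying back. Light (0.12 kg) with little friction: it falls shut below about 1.5 rad and falls open by itself beyond about 1.9 rad; in between it may stand.
- flap_hinge (a point): middle of the flap's hinge line, on top of the case (58 mm above the table, 7.5 mm behind the case's centre); the line runs along the case's y.
- flap_grip (a point): middle of the flap's grip: a black round bar 14 mm in diameter and 32 mm long along the case's y, held by a central stem 28 mm above the flap's upper face, 62 mm in front of the hinge line and 13 mm behind the flap's front edge. When shut it is 86 mm above the table. Pinched by its two ends it can turn between the fingers as the flap swings.
- filter: filter plate: square glass in an aluminium frame, 84 x 84 x 5 mm, 0.08 kg, lying flat in the case under the flap, its rear 37 to 44 mm inside the slot; it must be drawn 55 mm towards the case's front (-x) before it can be raised. Origin: centre of the plate's underside (10 mm above the table at the start); x points away from the tab, z up.
- filter_tab (a point): grip point of the plate's upright pull tab: 8 mm thick (y), 20 mm long (x), 32 mm tall, top 47 mm above the table at the start. It stands at the middle of the plate's front edge, its middle 32 mm in front (-x) of the plate's centre; this point is 27 mm above the plate's underside and 10 mm below the tab's top.
- ink: bystander: small ink bottle, 30 mm in diameter, 55 mm high. Origin: centre of its underside.
- beaker: bystander: clear plastic beaker, 48 mm in diameter, 60 mm high. Origin: centre of its underside.
- loupe: bystander: black loupe, 48 mm in diameter, 42 mm high, no cap. Origin: centre of its underside.
- brush: bystander: retouching brush lying flat, about 150 mm long, 8 mm thick. Origin: middle of its handle.
- clips: bystander: small open rectangular tray, 90 x 60 x 20 mm. Origin: centre of its underside.
- camera: bystander: black camera body with lens, 130 mm wide, 105 mm high. Origin: centre of its underside.
Things that resemble listed ones, but are neither listed nor needed, are in the scene too. Of the things like the cap, leave any that is blue or pink; of the rest the smaller one is meant.

How it is judged:
By the outcome, as a careful person would: the job done as asked, in the order asked, and still so for the second after the job is handed in, while the arm keeps its last pose, push and grip.
It also fails if it takes over 67 s, if anything falls off the work surface, if the arm or the gripper's body presses on something with over 40 N, if the wrist force passes 120 N, or if a joint passes its speed limit or range.

## Working session

There is one attempt and no reset: what is moved stays moved. The work goes in short steps, Python scripts to look and compute and a tool call to move; the robot and the scene stay as the last step left them, time stands still between calls to the robot, and variables do not carry over. Pictures are saved under pics/ and viewed, at most 10 in all, crops included, and the job is handed in when it is done.

Besides the shell and the picture viewer there is one more tool, called after "Request:" as a command line: name --argument value ..., lists and objects as JSON in quotes. move_arm: Moves the arm, as the interface text tells. Its arguments: {"type":"object","properties":{"commands":{"type":"array","items":{"type":"array","items":{"type":"array","items":{"type":"number"}}}},"claw":{"type":"number"},"squeeze":{"type":"number"}},"required":["commands"]}

```bash
mkdir -p pics; cat > h.py <<'E'
from rig import *
import numpy as np, cv2
from scipy.spatial.transform import Rotation as R
def shot(n):
    c=camera(n); np.savez('/tmp/'+n+'.npz',**c); return c
def world(c,u,v,z=None):
    K=c['camera_matrix'];E=c['extrinsics']
    d=np.array([(u-K[0,2])/K[0,0],-(v-K[1,2])/K[1,1],-1.])
    Rm=E[:3,:3];t=E[:3,3]
    o=-Rm.T@t; dw=Rm.T@d
    s=c['range_z'][int(v),int(u)] if z is None else (z-o[2])/dw[2]
    return o+s*dw
E
python3 - <<'E'
from h import *
for n in('top','side'):
    c=shot(n); cv2.imwrite(f'pics/{n}0.png',cv2.resize(c['pixels'],(784,588)))
    print(n,c['camera_matrix'],c['extrinsics'])
print(get_obs())
E
```

```text
top [[460.31111566   0.         275.00638581]
 [  0.         460.31111566 214.6379987 ]
 [  0.           0.           1.        ]] [[ 0.01384755 -0.99961008  0.02424718  0.05527875]
 [ 0.99853074  0.01509499  0.05204318 -0.56114721]
 [-0.0523889   0.02349089  0.99835043 -1.45561267]
 [ 0.          0.          0.          1.        ]]
side [[534.69306741   0.         287.82595092]
 [  0.         534.69306741 208.88986699]
 [  0.           0.           1.        ]] [[ 0.74476525 -0.66703009 -0.01988901 -0.39197827]
 [ 0.45540484  0.48624046  0.74577252 -0.34911152]
 [-0.48778187 -0.56448301  0.66590373 -1.19766175]
 [ 0.          0.          0.          1.        ]]
{'time': 0.1, 'q': array([ 1.03452202e+00,  5.28362138e-01,  1.43374323e+00, -1.86578502e-05,
        1.18136334e+00, -1.78513823e-01]), 'joint_velocities': array([-0.00094087, -0.00132721, -0.00180492,  0.00033067,  0.00043679,
       -0.00056453]), 'joint_torque': array([ 4.59866460e-04, -4.40988529e+01, -1.77152520e+01,  6.35387376e-02,
        5.33596321e-02, -2.65731859e-05]), 'position': array([0.21869033, 0.58517615, 0.40388578]), 'tool_rot': array([ 1.77924225e-01,  9.84043744e-01, -8.81772104e-04, -3.20071712e-04]), 'ft_force': array([-1.05176859, -0.49123294,  0.46874223]), 'moment': array([-0.02881327, -0.03379484,  0.00053596]), 'grip_force': 0.0, 'grip_width': 0.0871213690924237}
```

View pics/top0.png

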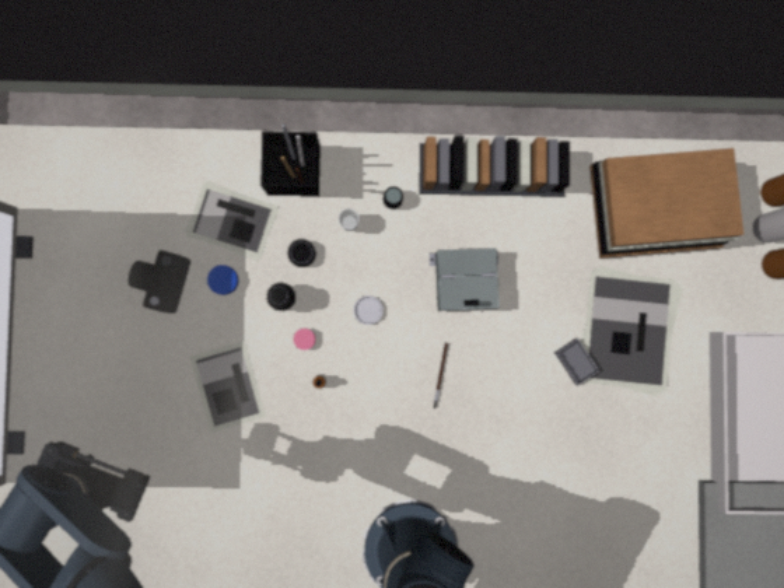

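View pics/side0.png

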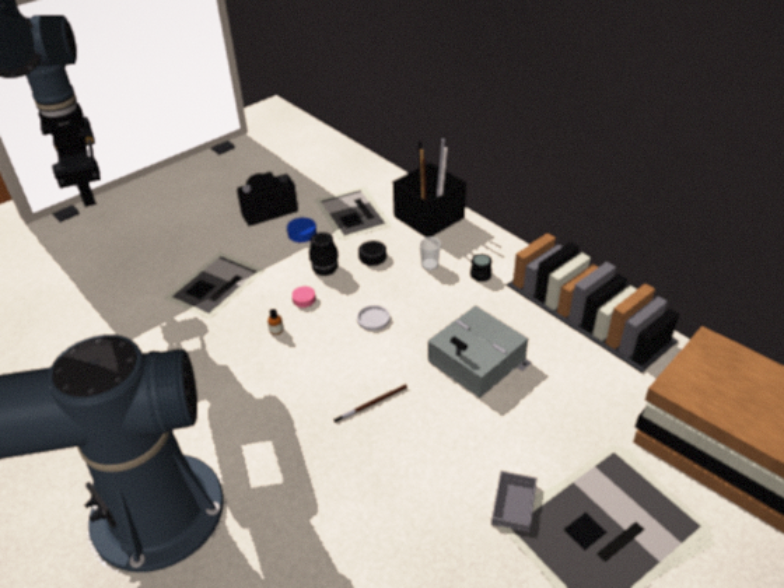

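The top view shows the capped lens at (281,296), a larger loose cap at (302,253), the rest at (369,310), and the case at (468,280) with its grip at (472,302). The side view agrees. Next I'll enlarge the relevant part.

```bash
python3 - <<'E'
from h import *
c=np.load('/tmp/top.npz'); im=c['pixels']
a=cv2.resize(im[165:240,180:365],None,fx=4.3,fy=4.3,interpolation=cv2.INTER_CUBIC)
cv2.imwrite('pics/crop1.png',a)
for n,(u,v) in dict(cap=(281,296),big=(302,253),rest=(369,310),grip=(472,302)).items():
    print(n,world(c,u/1.4,v/1.4).round(4))
E
```

```text
cap [0.5631 0.2907 0.0806]
big [0.6646 0.2532 0.0248]
rest [ 0.5386  0.0996 -0.0014]
grip [ 0.5558 -0.1232  0.0922]
```

View pics/crop1.png

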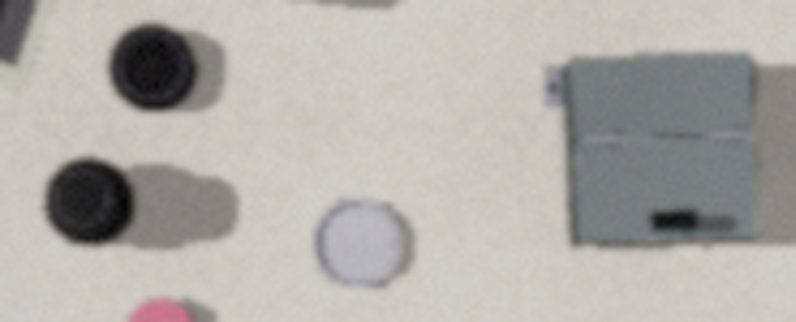

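The crop shows the cap and lens at about (88,198), the rest at (362,242), the grip at (674,220), the hinge ends at (585,141) and (750,135), and the flap's front corners at (574,244) and (757,238).

```bash
cat >> h.py <<'E'
def plan(x,y,z,yaw=None):
    """shift (tool units) and yaw turn to put grasp point at x,y,z; yaw = world angle of the finger line (mod pi)"""
    o=get_obs(); Rt=R.from_quat(o['tool_rot']); p=o['position']+Rt.apply([0,0,.164])
    s=Rt.inv().apply(np.array([x,y,z])-p)/.04
    yv=Rt.apply([0,1,0]); cur=np.arctan2(yv[1],yv[0])
    d=None if yaw is None else (cur-yaw+np.pi/2)%np.pi-np.pi/2
    print('t',o['time'],'grasp',p.round(4),'line',round(cur,3),'w',round(o['grip_width'],4),'F',o['ft_force'].round(1),'toolz',Rt.apply([0,0,1]).round(3),'shift',s.round(2),'rotz',d,'q',o['q'].round(2))
E
python3 - <<'E'
from h import *
c=np.load('/tmp/top.npz')
def w(u,v,z): return world(c,180+(u-1.65)/4.3,165+(v-1.65)/4.3,z)
for n,a in dict(lens=(90,201,.062),cap=(86,196,.082),rest=(362,242,.01),grip=(674,220,.086),h1=(585,141,.058),h2=(750,135,.058),f1=(574,244,.058),f2=(757,238,.058),b1=(569,60,.058),b2=(751,55,.058)).items(): print(n,w(*a).round(4))
# cap from range
P=[]
for v in range(190,235):
  for u in range(185,220):
    p=world(c,u,v)
    if p[2]>.072: P.append(p)
P=np.array(P); print(len(P),P.mean(0),P.min(0),P.max(0), (P.min(0)+P.max(0))/2)
plan(.562,.29,.16,0)
E
```

```text
lens [0.5644 0.2938 0.062 ]
cap [0.5667 0.294  0.082 ]
rest [0.5399 0.0989 0.01  ]
grip [ 0.5559 -0.1218  0.086 ]
h1 [ 0.6135 -0.0613  0.058 ]
h2 [ 0.6198 -0.1811  0.058 ]
f1 [ 0.5389 -0.054   0.058 ]
f2 [ 0.5452 -0.1865  0.058 ]
b1 [ 0.6722 -0.0491  0.058 ]
b2 [ 0.6781 -0.1815  0.058 ]
220 [0.56256216 0.28881024 0.12632264] [0.48329932 0.09792134 0.07369742] [0.58891421 0.3202199  1.48107507] [0.53610677 0.20907062 0.77738625]
t 0.1 grasp [0.2185 0.5849 0.2399] line 1.213 w 0.0871 F [-1.1 -0.5  0.5] toolz [-0.001 -0.002 -1.   ] shift [-10.63  -3.9    2.  ] rotz 1.2130432302979597 q [ 1.03  0.53  1.43 -0.    1.18 -0.18]
```

```bash
python3 - <<'E'
from h import *
plan(.564,.292,.19,1.62)
E
```

```text
t 0.1 grasp [0.2185 0.5849 0.2399] line 1.213 w 0.0871 F [-1.1 -0.5  0.5] toolz [-0.001 -0.002 -1.   ] shift [-10.65  -3.83   1.25] rotz -0.4069567697020404 q [ 1.03  0.53  1.43 -0.    1.18 -0.18]
```

Request:
move_arm --commands '[[[-10.65,-3.83,1.25,0,0,-0.407],[-10.65,-3.83,1.25,0,0,-0.407],[-10.65,-3.83,1.25,0,0,-0.407],[-10.65,-3.83,1.25,0,0,-0.407],[-10.65,-3.83,1.25,0,0,-0.407],[-10.65,-3.83,1.25,0,0,-0.407],[-10.65,-3.83,1.25,0,0,-0.407],[-10.65,-3.83,1.25,0,0,-0.407],[-10.65,-3.83,1.25,0,0,-0.407],[-10.65,-3.83,1.25,0,0,-0.407]]]' --claw -1 --squeeze 12

```text
time: 1.35
position: [0.5628, 0.2937, 0.3545]
tool_rot: [-0.025, 1.0, 0.0, -0.001]
ft_force: [-0.3, 0.3, -0.1]
grip_width: 0.087
grip_force: 0.0
```

```bash
python3 - <<'E'
from h import *
plan(.564,.292,.091,1.62)
c=shot('wrist'); cv2.imwrite('pics/w1.png',c['pixels'])
E
```

```text
t 1.35 grasp [0.5625 0.2938 0.1905] line 1.621 w 0.087 F [-0.3  0.3 -0.1] toolz [-0.002  0.    -1.   ] shift [-0.04 -0.05  2.49] rotz 0.0011171265052380974 q [ 0.31  0.6   1.45  0.    1.09 -1.32]
```

View pics/w1.png

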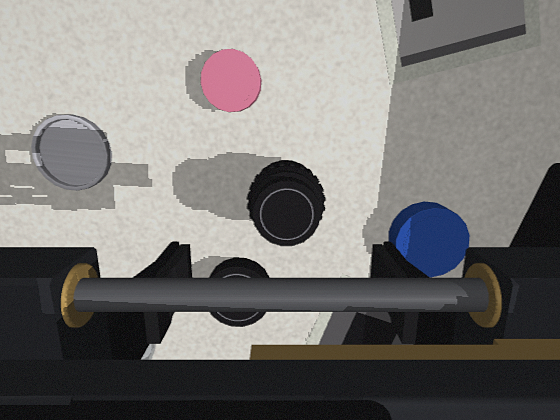

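The wrist view shows the cap's top disc centred at about (286,212) and the rest at about (72,153). Now to turn those into positions.

```bash
python3 - <<'E'
from h import *
c=np.load('/tmp/wrist.npz')
a=c['pixels'][100:250,20:340]; cv2.imwrite('pics/w1c.png',cv2.resize(a,None,fx=2.5,fy=2.5,interpolation=cv2.INTER_CUBIC))
print('cap',world(c,286.5,215.5,.082),world(c,286,213),'rest',world(c,73,151,.01))
m=np.zeros((420,560),np.uint8); L=[]
for v in range(150,260):
  for u in range(230,340):
    p=world(c,u,v)
    if abs(p[2]-.082)<.006: L.append(p)
L=np.array(L); print(len(L),L.mean(0),(L.min(0)+L.max(0))/2,np.ptp(L,axis=0))
E
```

```text
cap [0.56551622 0.29725247 0.082     ] [0.56408149 0.29683468 0.0805237 ] rest [0.53666069 0.10729007 0.01      ]
3539 [0.5639217  0.29675181 0.08079085] [0.56469022 0.29700122 0.07969352] [0.04926122 0.04968243 0.00736931]
```

View pics/w1c.png

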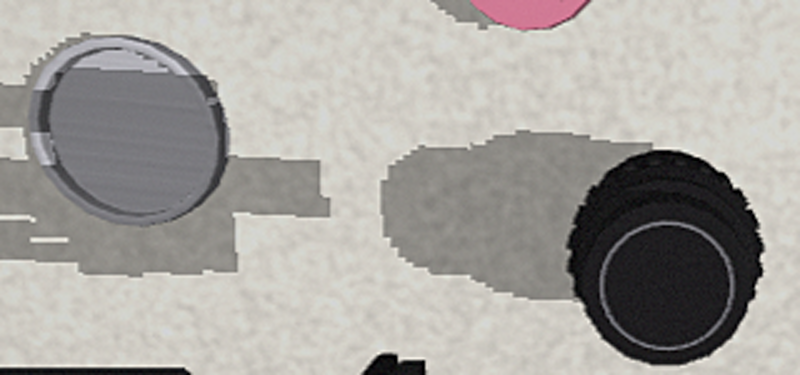

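Request:
move_arm --commands '[[[-0.05,0.05,1.4,0,0,0],[-0.05,0.05,2.48,0,0,0],[-0.05,0.05,2.48,0,0,0],[-0.05,0.05,2.48,0,0,0]]]'

```text
time: 1.9
position: [0.5661, 0.2961, 0.2571]
tool_rot: [-0.025, 1.0, 0.0, 0.001]
ft_force: [0.2, 0.6, 0.8]
grip_width: 0.0869
grip_force: 0.0
```

Request:
move_arm --commands '[[[0,0,0,0,0,0],[0,0,0,0,0,0],[0,0,0,0,0,0],[0,0,0,0,0,0],[0,0,0,0,0,0],[0,0,0,0,0,0]]]' --claw 0.3 --squeeze 8

```text
time: 2.65
position: [0.5662, 0.2954, 0.2559]
tool_rot: [-0.024, 1.0, 0.001, 0.0]
ft_force: [-0.4, 3.3, 2.5]
grip_width: 0.0497
grip_force: 8.0
```

Request:
move_arm --commands '[[[0,0,-0.5,0,0,0],[0,0,-1.5,0,0,0],[0,0,-2.5,0,0,0],[-0.2,-1.4,-2.5,0,0,0],[-0.4,-2.8,-2.5,0,0,0],[-0.6,-4.2,-2.5,0,0,0],[-0.6,-4.93,-2.5,0,0,0],[-0.6,-4.93,-2.5,0,0,0],[-0.6,-4.93,-2.5,0,0,0]]]' --squeeze 12

```text
time: 3.78
position: [0.5995, 0.0993, 0.3552]
tool_rot: [-0.025, 1.0, 0.0, -0.001]
ft_force: [0.2, 0.4, 0.3]
grip_width: 0.0497
grip_force: 12.0
```

```bash
python3 - <<'E'
from h import *
plan(.54,.1,.031,1.62)
c=shot('wrist'); cv2.imwrite('pics/w2.png',c['pixels'])
E
```

```text
t 3.775 grasp [0.5993 0.0993 0.1912] line 1.62 w 0.0497 F [0.2 0.4 0.3] toolz [-0.001  0.    -1.   ] shift [1.48 0.09 4.01] rotz -8.10272908344789e-05 q [-0.02  0.56  1.53 -0.    1.05 -1.64]
```

View pics/w2.png

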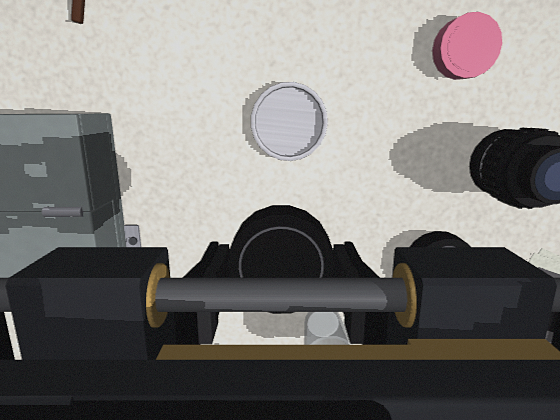

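The cap is held level at (281,262) and the rest's rim is centred at (288,121). The bare lens is still standing at right.

```bash
python3 - <<'E'
from h import *
c=np.load('/tmp/wrist.npz')
print('rest',world(c,288,121,.01),world(c,288,121))
print('capL,R',world(c,231,262),world(c,330,262), world(c,281,255), world(c,281,212))
for v in (205,207,209,212,220,230): print(v,world(c,281,v))
E
```

```text
rest [0.53828291 0.10176492 0.01      ] [0.53852297 0.10192499 0.00241478]
capL,R [0.5972198  0.07540355 0.17955586] [0.59416476 0.12056127 0.18149295] [0.59251926 0.09819917 0.17985313] [0.57323316 0.09725902 0.17596952]
205 [0.57338328 0.09727573 0.16307816]
207 [0.57322191 0.09726471 0.16738486]
209 [0.5732524 0.0972637 0.1708275]
212 [0.57323316 0.09725902 0.17596952]
220 [0.57560155 0.0973715  0.18053777]
230 [0.58021566 0.097597   0.18067365]
```

Request:
move_arm --commands '[[[1.49,0.12,0.5,0,0,0],[1.49,0.12,1.8,0,0,0],[1.49,0.12,3.0,0,0,0],[1.49,0.12,3.6,0,0,0],[1.49,0.12,3.85,0,0,0],[1.49,0.12,3.98,0,0,0],[1.49,0.12,4.0,0,0,0],[1.49,0.12,4.0,0,0,0]]]'

```text
time: 4.82
position: [0.5404, 0.101, 0.1965]
tool_rot: [-0.025, 1.0, -0.0, 0.001]
ft_force: [0.1, 0.1, -0.4]
grip_width: 0.0492
grip_force: 12.0
```

```bash
python3 - <<'E'
from h import *
plan(.54,.1,.031,1.62)
E
```

```text
t 4.825 grasp [0.5407 0.101  0.0325] line 1.62 w 0.0492 F [ 0.1  0.1 -0.4] toolz [ 0.002 -0.    -1.   ] shift [ 0.02 -0.02  0.04] rotz 0.000169907362260302 q [-0.02  0.75  1.76 -0.    0.62 -1.64]
```

Now down the last 2 mm, release, and rise.

Request:
move_arm --commands '[[[0.02,-0.02,0.05,0,0,0],[0.02,-0.02,0.05,0,0,0]]]'

```text
time: 5.08
position: [0.54, 0.1005, 0.1953]
tool_rot: [-0.024, 1.0, 0.0, 0.002]
ft_force: [-0.1, 3.4, 7.0]
grip_width: 0.0499
grip_force: 12.0
```

Request:
move_arm --commands '[[[0,0,0,0,0,0],[0,0,0,0,0,0],[0,0,0,0,0,0],[0,0,0,0,0,0]]]' --claw -0.7

```text
time: 5.58
position: [0.5392, 0.0999, 0.1934]
tool_rot: [-0.024, 1.0, -0.0, -0.0]
ft_force: [0.6, 1.0, -0.0]
grip_width: 0.0724
grip_force: 0.0
```

Request:
move_arm --commands '[[[0,0,-0.5,0,0,0],[0,0,-1.5,0,0,0],[0,0,-3,0,0,0],[-1,0,-3.5,0,0,0],[-1.5,0,-3.5,0,0,0],[-1.5,0,-3.5,0,0,0]]]'

```text
time: 6.32
position: [0.6, 0.1029, 0.3337]
tool_rot: [-0.025, 1.0, -0.0, 0.001]
ft_force: [-1.7, -0.6, 0.4]
grip_width: 0.074
grip_force: 0.0
```

```bash
python3 - <<'E'
from h import *
plan(.556,-.122,.15,1.62)
c=shot('wrist'); cv2.imwrite('pics/w3.png',c['pixels'])
E
```

```text
t 6.325 grasp [0.6003 0.1029 0.1697] line 1.62 w 0.074 F [-1.7 -0.6  0.4] toolz [ 0.001 -0.    -1.   ] shift [ 1.38 -5.56  0.49] rotz -0.00014515741903942114 q [-0.01  0.59  1.54 -0.    1.01 -1.63]
```

View pics/w3.png

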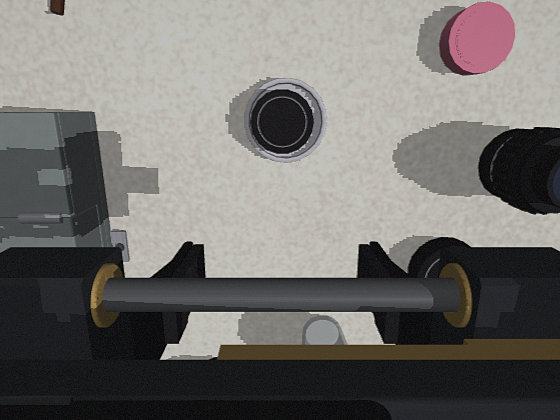

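The cap lies in the rest at (282,121), surrounded by its rim. Next, moving above the case to look.

Request:
move_arm --commands '[[[-0.1,-1.5,-0.5,0,0,0],[-0.2,-3,-0.5,0,0,0],[-0.35,-4.5,-0.5,0,0,0],[-0.35,-5.6,-0.5,0,0,0],[-0.35,-5.6,-0.5,0,0,0],[-0.35,-5.6,-0.5,0,0,0]]]'

```text
time: 7.12
position: [0.623, -0.1193, 0.3525]
tool_rot: [-0.024, 1.0, 0.001, -0.002]
ft_force: [-0.0, 0.2, -0.7]
grip_width: 0.0741
grip_force: 0.0
```

```bash
python3 - <<'E'
from h import *
c=np.load('/tmp/wrist.npz')
for u,v in((262,121),(282,103),(282,121),(282,140),(303,121)): print(world(c,u,v).round(4))
plan(.556,-.122,.09,1.62)
c=shot('wrist'); cv2.imwrite('pics/w4.png',c['pixels'])
E
```

```text
[0.5396 0.0842 0.0199]
[0.5253 0.0993 0.0197]
[0.5388 0.0999 0.0223]
[0.5534 0.1006 0.0217]
[0.538  0.1163 0.0211]
t 7.125 grasp [ 0.6225 -0.119   0.1885] line 1.62 w 0.0741 F [-0.   0.2 -0.7] toolz [-0.003  0.002 -1.   ] shift [1.66 0.   2.47] rotz -0.00046468652273889965 q [-0.37  0.6   1.46  0.    1.09 -1.99]
```

View pics/w4.png

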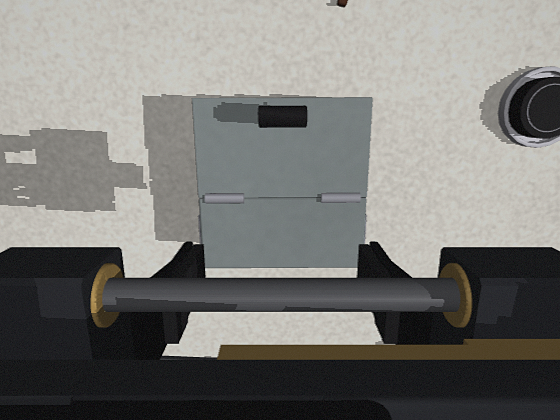

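The cap is flat, its top at about 0.021. The flap's grip is centred at (282,116) and the hinge line runs from (203,198) to (361,197), so the tool is aligned with the case.

```bash
python3 - <<'E'
from h import *
c=np.load('/tmp/wrist.npz')
for n,a in dict(grip=(282.5,116,.088),gL=(258.5,117,.086),gR=(307,116,.086),h1=(203,198.5,.06),h2=(361,197,.06),f1=(193,97,.058),f2=(372,97.5,.058)).items(): print(n,world(c,*a).round(4),world(c,*a[:2]).round(4))
E
```

```text
grip [ 0.5557 -0.1218  0.088 ] [ 0.5556 -0.1219  0.0915]
gL [ 0.5571 -0.1375  0.086 ] [ 0.557  -0.1372  0.0914]
gR [ 0.5549 -0.1058  0.086 ] [ 0.5553 -0.1037  0.0572]
h1 [ 0.6206 -0.1797  0.06  ] [ 0.6216 -0.1805  0.0561]
h2 [ 0.6136 -0.0583  0.06  ] [ 0.6151 -0.0568  0.0537]
f1 [ 0.546  -0.1867  0.058 ] [ 5.449e-01 -2.000e-01  5.000e-04]
f2 [ 0.5401 -0.0577  0.058 ] [ 0.5376 -0.0431 -0.0022]
```

Request:
move_arm --commands '[[[1.5,0,0.2,0,0,0],[1.67,0,1.4,0,0,0],[1.67,0,2.2,0,0,0],[1.67,0,2.52,0,0,0],[1.67,0,2.52,0,0,0],[1.67,0,2.52,0,0,0]]]'

```text
time: 7.92
position: [0.5582, -0.123, 0.2539]
tool_rot: [-0.025, 1.0, -0.0, 0.001]
ft_force: [0.1, 0.5, 0.6]
grip_width: 0.0737
grip_force: 0.0
```

Request:
move_arm --commands '[[[0,0,0,0,0,0],[0,0,0,0,0,0],[0,0,0,0,0,0],[0,0,0,0,0,0],[0,0,0,0,0,0],[0,0,0,0,0,0]]]' --claw 1 --squeeze 10

```text
time: 8.68
position: [0.5573, -0.1218, 0.2527]
tool_rot: [-0.024, 1.0, 0.002, -0.0]
ft_force: [1.4, 5.9, 2.0]
grip_width: 0.0316
grip_force: 10.0
```

```bash
python3 - <<'E'
from h import *
plan(.5557,-.1218,.086,1.62)
r=.068;a0=np.arctan2(28,62)
for th in np.arange(0,2.2,.15): print(round(th,2),'x',round(-(r/.04)*(np.cos(a0)-np.cos(a0+th)),2),'z',round(-(r/.04)*(np.sin(a0+th)-np.sin(a0)),2))
E
```

```text
t 8.675 grasp [ 0.5573 -0.1212  0.0887] line 1.618 w 0.0316 F [1.4 5.9 2. ] toolz [-0.     0.004 -1.   ] shift [ 0.04 -0.01  0.07] rotz -0.001997197775019055 q [-0.41  0.67  1.69  0.    0.78 -2.03]
0.0 x -0.0 z -0.0
0.15 x -0.12 z -0.22
0.3 x -0.28 z -0.43
0.45 x -0.46 z -0.6
0.6 x -0.67 z -0.75
0.75 x -0.89 z -0.87
0.9 x -1.13 z -0.95
1.05 x -1.39 z -0.99
1.2 x -1.64 z -1.0
1.35 x -1.89 z -0.97
1.5 x -2.14 z -0.9
1.65 x -2.37 z -0.79
1.8 x -2.58 z -0.65
1.95 x -2.77 z -0.48
2.1 x -2.94 z -0.28
```

Request:
move_arm --commands '[[[-0.12,0,-0.22,0,0,0],[-0.28,0,-0.43,0,0,0],[-0.46,0,-0.6,0,0,0],[-0.67,0,-0.75,0,0,0],[-0.89,0,-0.87,0,0,0],[-1.13,0,-0.95,0,0,0],[-1.39,0,-0.99,0,0,0]]]'

```text
time: 9.55
position: [0.612, -0.1191, 0.2923]
tool_rot: [-0.024, 1.0, 0.002, -0.003]
ft_force: [-2.6, 5.6, 1.9]
grip_width: 0.0318
grip_force: 10.0
```

Request:
move_arm --commands '[[[-0.25,0,-0.01,0,0,0],[-0.5,0,0.02,0,0,0],[-0.75,0,0.09,0,0,0],[-0.98,0,0.2,0,0,0],[-1.19,0,0.34,0,0,0],[-1.38,0,0.51,0,0,0],[-1.53,0,0.68,0,0,0],[-1.53,0,0.68,0,0,0]]]'

```text
time: 10.55
position: [0.6748, -0.1157, 0.265]
tool_rot: [-0.024, 1.0, 0.002, 0.0]
ft_force: [1.5, 6.8, 0.6]
grip_width: 0.032
grip_force: 10.0
```

Request:
move_arm --commands '[[[0,0,0,0,0,0],[0,0,0,0,0,0],[0,0,0,0,0,0],[0,0,0,0,0,0]]]' --claw 0

```text
time: 11.05
position: [0.6742, -0.1179, 0.2653]
tool_rot: [-0.024, 1.0, -0.0, 0.0]
ft_force: [0.7, 0.4, 0.3]
grip_width: 0.0431
grip_force: 0.2
```

Request:
move_arm --commands '[[[-0.3,0,-0.2,0,0,0],[-0.7,0,-0.7,0,0,0],[-1.2,0,-1.5,0,0,0],[-1.2,0,-2.5,0,0,0],[-0.5,0,-2.8,0,0,0],[1,0,-2.8,0,0,0],[1,0,-2.8,0,0,0]]]'

```text
time: 11.92
position: [0.6283, -0.1185, 0.3753]
tool_rot: [-0.024, 1.0, 0.002, -0.006]
ft_force: [0.7, 0.3, 0.0]
grip_width: 0.0435
grip_force: 0.0
```

```bash
python3 - <<'E'
from h import *
plan(.588,-.12,.037,1.62)
c=shot('wrist'); cv2.imwrite('pics/w5.png',c['pixels'])
E
```

```text
t 11.925 grasp [ 0.6264 -0.1179  0.2113] line 1.619 w 0.0435 F [0.7 0.3 0. ] toolz [-0.012  0.004 -1.   ] shift [ 0.91 -0.02  4.37] rotz -0.0013762155423753253 q [-0.36  0.58  1.42 -0.    1.15 -1.98]
```

View pics/w5.png

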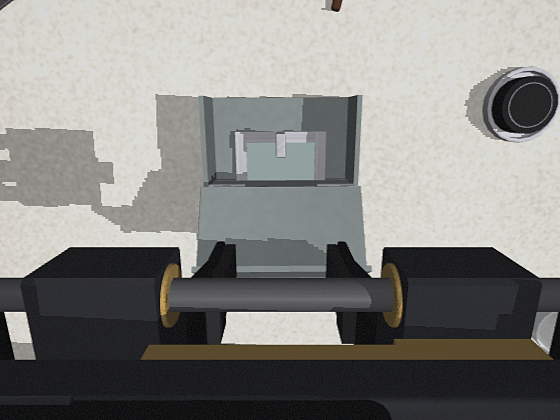

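The flap lies back, open. The plate's tab top spans about (276–286, 134–157).

```bash
python3 - <<'E'
from h import *
c=np.load('/tmp/wrist.npz')
L=[]
for v in range(125,170):
  for u in range(268,296):
    p=world(c,u,v)
    if .04<p[2]<.056: L.append((u,v,*p))
L=np.array(L); print(len(L),L.min(0),L.max(0),((L.min(0)+L.max(0))/2).round(4))
print(world(c,278,210),world(c,278,265))
cv2.imwrite('pics/w5c.png',cv2.resize(c['pixels'][85:285,190:375],None,fx=3,fy=3,interpolation=cv2.INTER_CUBIC))
E
```

```text
217 [ 2.76000000e+02  1.33000000e+02  5.73294876e-01 -1.24549120e-01
  4.15115591e-02] [ 2.84000000e+02  1.57000000e+02  5.93509799e-01 -1.16938911e-01
  4.71416695e-02] [ 2.800e+02  1.450e+02  5.834e-01 -1.207e-01  4.430e-02]
[ 0.63293361 -0.12012569  0.07164457] [ 0.67031806 -0.11835031  0.09564272]
```

View pics/w5c.png

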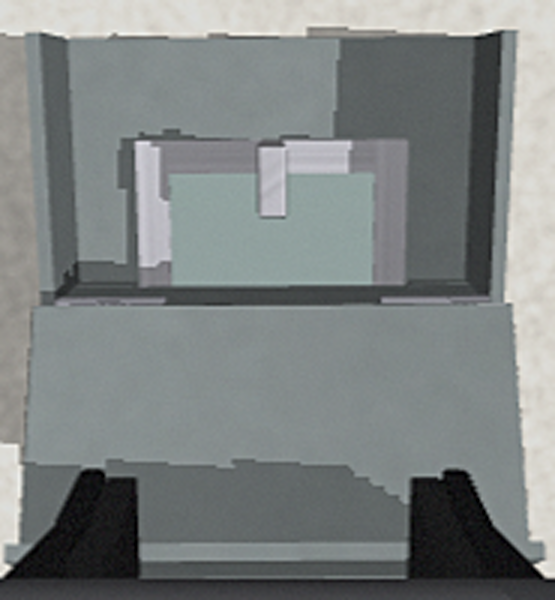

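Request:
move_arm --commands '[[[1.12,0,0.5,0,0,0],[1.12,0,1.9,0,0,0],[1.12,0,3.0,0,0,0],[1.12,0,3.3,0,0,0],[1.12,0,3.3,0,0,0],[1.12,0,3.3,0,0,0]]]'

```text
time: 12.72
position: [0.5907, -0.1221, 0.2469]
tool_rot: [-0.025, 1.0, -0.001, 0.002]
ft_force: [0.4, -0.1, -0.1]
grip_width: 0.0437
grip_force: 0.0
```

```bash
python3 - <<'E'
from h import *
plan(.5834,-.1207,.038,1.62)
E
```

```text
t 12.725 grasp [ 0.5913 -0.1224  0.0829] line 1.62 w 0.0437 F [ 0.4 -0.1 -0.1] toolz [ 0.004 -0.002 -1.   ] shift [0.2  0.05 1.12] rotz 0.0002302921471499797 q [-0.39  0.71  1.61 -0.    0.82 -2.01]
```

Request:
move_arm --commands '[[[0.19,0.04,0.3,0,0,0],[0.19,0.04,0.8,0,0,0],[0.19,0.04,1.1,0,0,0],[0.19,0.04,1.1,0,0,0],[0.19,0.04,1.1,0,0,0]]]'

```text
time: 13.35
position: [0.582, -0.1206, 0.2016]
tool_rot: [-0.025, 1.0, -0.0, 0.0]
ft_force: [-0.8, -0.4, -0.3]
grip_width: 0.0434
grip_force: 0.0
```

Request:
move_arm --commands '[[[0,0,0,0,0,0],[0,0,0,0,0,0],[0,0,0,0,0,0],[0,0,0,0,0,0],[0,0,0,0,0,0],[0,0,0,0,0,0]]]' --claw 1 --squeeze 30

```text
time: 14.1
position: [0.5818, -0.1205, 0.2012]
tool_rot: [-0.025, 1.0, 0.0, 0.0]
ft_force: [0.1, -0.3, 1.2]
grip_width: 0.0082
grip_force: 30.0
```

```bash
python3 - <<'E'
from h import *
plan(.5834,-.1207,.038,1.62)
E
```

```text
t 14.1 grasp [ 0.5818 -0.1205  0.0372] line 1.62 w 0.0082 F [ 0.1 -0.3  1.2] toolz [ 0.  0. -1.] shift [-0.04 -0.01 -0.02] rotz 2.4027582805397074e-05 q [-0.39  0.77  1.65  0.    0.72 -2.01]
```

Request:
move_arm --commands '[[[0.15,0,-0.01,0,0,0],[0.4,0,-0.02,0,0,0],[0.7,0,-0.02,0,0,0],[1.0,0,-0.02,0,0,0],[1.3,0,-0.02,0,0,0],[1.6,0,-0.02,0,0,0],[1.8,0,-0.02,0,0,0],[1.8,0,-0.02,0,0,0],[1.8,0,-0.02,0,0,0]]]'

```text
time: 15.22
position: [0.5103, -0.1242, 0.202]
tool_rot: [-0.025, 1.0, -0.0, 0.001]
ft_force: [0.4, 0.0, -0.1]
grip_width: 0.0076
grip_force: 30.0
```

Request:
move_arm --commands '[[[0,0,-0.3,0,0,0],[0,0,-1,0,0,0],[0,0,-2,0,0,0],[0,0,-3,0,0,0],[0,0,-3.3,0,0,0],[0,0,-3.3,0,0,0]]]'

```text
time: 15.98
position: [0.5099, -0.124, 0.3347]
tool_rot: [-0.025, 1.0, -0.0, 0.001]
ft_force: [-0.5, 0.5, -0.8]
grip_width: 0.008
grip_force: 30.0
```

```bash
python3 - <<'E'
from h import *
# tab goes 32 mm in front (tool +x) of the lens axis
Rt=R.from_quat(get_obs()['tool_rot']); tx=Rt.apply([1,0,0])
g=np.array([.5645,.296])+.032*tx[:2]; print(g)
plan(*g,.16,1.62)
c=shot('wrist'); cv2.imwrite('pics/w6.png',c['pixels'])
t=shot('top')
P=[]
for v in range(190,235):
  for u in range(185,220):
    p=world(t,u,v)
    if .068<p[2]<.09: P.append(p)
P=np.array(P); print(len(P),P.mean(0))
E
```

```text
[0.53253916 0.29441833]
t 15.975 grasp [ 0.5102 -0.1241  0.1707] line 1.62 w 0.008 F [-0.5  0.5 -0.8] toolz [ 0.002 -0.001 -1.   ] shift [-1.07 10.42  0.26] rotz 0.0002420255701487406 q [-0.45  0.49  1.75 -0.    0.89 -2.07]
153 [0.56520119 0.2948681  0.0779008 ]
```

View pics/w6.png

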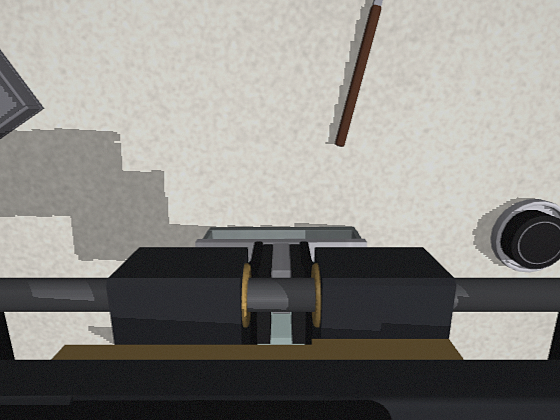

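The plate is out and held level, and the bare lens front is at (0.565, 0.295). Carrying the plate over it.

Request:
move_arm --commands '[[[-0.05,0.5,0,0,0,0],[-0.15,1.5,0,0,0,0],[-0.25,2.5,0,0,0,0],[-0.35,3.5,0,0,0,0],[-0.45,4.5,0,0,0,0],[-0.55,5.5,0,0,0,0],[-0.65,6.5,0,0,0,0],[-0.75,7.5,0,0,0,0],[-0.85,8.5,0,0,0,0],[-0.95,9.5,0,0,0,0],[-1.02,10.2,0,0,0,0],[-1.04,10.4,0,0,0,0]]]'

```text
time: 17.58
position: [0.5296, 0.2958, 0.3325]
tool_rot: [-0.026, 1.0, -0.0, -0.001]
ft_force: [0.3, -0.4, -0.3]
grip_width: 0.0077
grip_force: 30.0
```

Request:
move_arm --commands '[[[0,0,0,0,0,0],[0,0,0.3,0,0,0],[0,0,0.6,0,0,0],[0,0,0.7,0,0,0],[0,0,0.7,0,0,0]]]'

```text
time: 18.2
position: [0.531, 0.293, 0.3052]
tool_rot: [-0.024, 1.0, -0.0, -0.001]
ft_force: [-0.5, 0.0, -0.6]
grip_width: 0.0076
grip_force: 30.0
```

```bash
python3 - <<'E'
from h import *
plan(.5315,.2938,.14,1.62)
for n in('side','top'):
    c=shot(n); P=[]
    H,W=c['range_z'].shape
    V,U=np.mgrid[0:H,0:W]
    K=c['camera_matrix'];E=c['extrinsics'];s=c['range_z']
    d=np.stack([(U-K[0,2])/K[0,0]*s,-(V-K[1,2])/K[1,1]*s,-s],-1)-E[:3,3]
    p=(d@E[:3,:3]).reshape(-1,3)
    p=p[s.ravel()>0]
    m=(abs(p[:,0]-.565)<.07)&(abs(p[:,1]-.295)<.07)&(p[:,2]>.105)&(p[:,2]<.13)
    q=p[m]; print(n,m.sum())
    if m.sum()>20:
        A=np.c_[q[:,:2]-[.565,.295],np.ones(len(q))]; print('plane',np.linalg.lstsq(A,q[:,2],rcond=None)[0].round(3),'x',np.percentile(q[:,0],[1,99]),'y',np.percentile(q[:,1],[1,99]))
    l=(abs(p[:,0]-.565)<.05)&(abs(p[:,1]-.295)<.05)&(p[:,2]>.02)&(p[:,2]<.085); print('lens',p[l].mean(0) if l.any() else None,l.sum())
    f=(abs(p[:,0]-.66)<.03)&(abs(p[:,1]+.117)<.06)&(p[:,2]>.075); print('flap pts',f.sum(),p[f].mean(0))
E
```

```text
t 18.2 grasp [0.5307 0.2929 0.1412] line 1.619 w 0.0076 F [-0.5  0.  -0.6] toolz [-0.001 -0.    -1.   ] shift [-0.02  0.02  0.03] rotz -0.0007369955587901433 q [ 0.32  0.63  1.57 -0.    0.95 -1.3 ]
side 310
plane [-0.022 -0.     0.12 ] x [0.51814265 0.60498436] y [0.25086968 0.33396072]
lens [0.55278576 0.2837923  0.05339986] 381
flap pts 935 [ 0.65468147 -0.11975513  0.09480344]
top 98
plane [-0.015 -0.014  0.119] x [0.57460219 0.60705659] y [0.25236529 0.28755881]
lens None 0
flap pts 638 [ 0.65742889 -0.11712086  0.09822562]
```

Request:
move_arm --commands '[[[-0.02,0.03,0,0,0,0],[-0.02,0.03,0,0,0,0],[-0.02,0.03,0,0,0,0],[-0.02,0.03,0,0,0,0]]]'

```text
time: 18.8
position: [0.5316, 0.2948, 0.306]
tool_rot: [-0.025, 1.0, 0.0, 0.0]
ft_force: [-0.7, 0.2, 0.2]
grip_width: 0.0076
grip_force: 30.0
```

```bash
python3 - <<'E'
from h import *
plan(.5315,.2938,.14,1.62)
print(hand_in())
E
```

```text
t 18.8 grasp [0.5316 0.2948 0.142 ] line 1.62 w 0.0076 F [-0.7  0.2  0.2] toolz [ 0.  0. -1.] shift [ 0.   -0.02  0.05] rotz 7.024359567853189e-05 q [ 0.32  0.63  1.56  0.    0.95 -1.3 ]
the job is handed in; nothing more can be done
None
```

Handed in at 18.8 s, no verdict returned: by my measurements the cap is flat in the rest, the flap is open, and the plate is held within about 1° of level, centred about 35 mm above the bare lens; I viewed 11 pictures, one over the limit of 10.

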